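Power down the test socket and rock the module out of it

ROBOT

A 7-joint arm with a two-finger parallel gripper is mounted at the origin on the work surface. World frame = base frame: x ahead of the robot, y to its left, z up, the work surface at z = 0. Lengths are in m, angles in rad, forces in N, time in s.
With the tool pointing down it reaches from about 0.425 to 0.925 m from the base axis. Payload 6.8 kg.
Tool frame: the origin (TCP) lies between the finger pads; the fingertips stand r.tip_reach ahead of it and the grasp point (between the pads) lies 11 mm behind it (r.tip_reach is the distance from the TCP to the fingertips, in m); z points along the fingers, y is the direction in which the jaws open and shut (so a half turn about z gives the same grasp; the last joint's range is limited). The gripper opens to 85 mm and grips with 20 to 120 N. Pads are 22 mm wide; open, the fingers measure 114 mm over their backs; the gripper's body (76 mm by 85 mm) begins 54 mm behind the grasp point. The pads swing forward as they close: fully open they stand 13 mm farther back than shut.
Start: joints at [-1.326, 0.477, 0.022, 1.555, -0.011, 1.109, -0.083], TCP at [0.233, 0.633, 0.239] pointing down, gripper open.
Joint ranges: [-2.96, 2.96], [-0.34, 2.1], [-1.41, 1.46], [0.24, 2.44], [-1.37, 4.51], [0.17, 1.92], [-2.96, 2.96]. Speed limits (rad/s): [2.39, 2.39, 3.14, 3.14, 3.14, 3.14, 3.14].

INTERFACE

Orientations are given as a rotation vector (axis times angle).
In Python, from bench import r, eyes, spotter gives the robot as it stands.
- The arm moves only by the tool carry_out, never from a script. Its argument "series" is text: rows parted by semicolons, each of 5 numbers parted by spaces: the shift along the tool's x, y, z in cm, then the turn about the tool's z in rad, then the opening, from 0 (shut) to 1 (fully open). In form: x y z yaw gripper; .... A call has 1 to 8 rows; each row shifts and turns the commanded pose from where the row before left it, along the tool's axes as they then stand; what a row does not reach is not made up. A row lasts 1/8 s, in which the tool goes at most 62.5 mm and 10.7 degrees, less where a joint would pass 70% of its speed; a pose out of reach is approached as far as the arm can. A call with a gripper value outside its range is refused whole. The fingers move at their own pace and stop on an object; "grip_force" is the grip in N (left out, the last holds). Time passes only in rows, so rows that do not move let the fingers close. It gives the time, the measured TCP pose, the force and the opening at its end, in the units of the state.
- r.get_obs(): the state, without advancing time (a new reading comes with each control period).
- eyes.grab_frame(name): name is "scene" or "top"; returns a dict with "color" (480x640x3 uint8, blue, green, red), "intrinsics" (3x3 intrinsics, pixels), "R" (3x3) and "t" (3): a world point X has camera coordinates R X + t. Camera axes: x right, y down, z forward; pixel columns grow to the right and rows downward; lengths in m; the calibration is good to about 2 mm. A picture is of the moment at which its call begins. There is no depth.
- r.hand_in(): hands the job in, once; it reports no verdict.
Trained networks look in a picture, given as the dict that the camera call returned (one of the last four; its "shot" number tells which), for a name from the list of things; names that differ only in an ending like _2 or _b are one class to them, and where a whole thing is asked for, a point or a joint stands for the part that bears it (a point fixed in the world has none). Each returns a list of dicts, best first, with "confidence" (0 to 1); they miss things now and then, are a little off and sometimes report something else, mostly with a low value. They report only what shows in the picture. A call takes as long as a camera call. They do not tell look-alikes from the thing itself.
- spotter.search_frame(picture, query): "uv" ([column, row] in pixels, amid what is visible of it).
- spotter.trace(picture, query): "pixels" (480x640 bool, what is visible of it) and "uv" ([column, row] in pixels, amid what is visible of it).
- spotter.mark_of(picture, query): "uv" ([column, row] in pixels: a listed point, or the origin of a listed thing).
The state is a dict: "clock": time; "joints": joint angles; "qvel": joint speeds; "tau": joint torques, N m; "tcp_pos": TCP position; "orientation": TCP orientation; "contact_force": force on the tool from outside, world axes, zero at the start; "moment": the same for the moment, N m; "grip_width": finger opening in m.
Only numpy, scipy, OpenCV 4.12 (cv2) and the standard library are available. Lean on these libraries where they do the work, as an engineer would, in place of code of your own. Each camera call takes 0.05 s, during which the arm holds its last target.

TASK

Switch the supply box off: turn its selector three clicks clockwise, to the long thick tick. Then free the finned module from its tight socket on the green board by rocking it gently side to side along its length, about 8 degrees each way, so that its two pin rows rise in turn: do not pull it straight up, which hauls up the sprung board, nor tip it far over, which bends the pins. Set it down upright in the black tray's empty place, without dropping it or shifting the module already there.

Things in the scene. Friction and masses are not known exactly. Their poses are not given: they have to be found in the camera images.
- selector (a joint): detented selector on the grey supply box (115 x 110 mm, 45 mm high). rad, 0 at the start, grows clockwise seen from above; a click is 0.436 rad (25 degrees), three are 1.309; it clicks on past that, with no stop there. A click takes about 0.1 N m; let go, it snaps to the nearest position. White ticks on the panel mark the positions; it must end at the long thick one
- selector_grip (a point): centre of the selector's upright grip bar, on the vertical turning axis: bar 42 mm long along this x, 12 mm thick along y, 26 mm tall (13 mm above and below this point), on a round skirt of 22 mm radius whose top lies 13 mm below this point. A white line on top marks the pointer end, towards -x. The frame turns with the bar
- module_mid (a point): centre of the finned module, half-way up its 46 mm height (top +23, body underside -11, pin tips -23 mm). Grey body 30 mm (x) by 56 mm (y), 34 mm tall, aluminium fins on its upper half, which grips like a solid block; take it by the ends, 56 mm apart along y. Two rows of gold pins below, 12 mm long, run along x at y = +20 and -20 mm. 85 to 170 g. It rocks about x; z up
- module: the same finned module; origin at the middle of its pin-tip plane, 23 mm below module_mid, same axes
- row_a (a point): root of the module's pin row at y = +20 mm, on the body's underside. Sprung contacts hold each row with some 8 N of friction, up or down alike, until that row has risen about 11 mm
- row_b (a point): root of the module's pin row at y = -20 mm, on the body's underside; as row_a
- socket_seat (a point): centre of the black socket's top face; axes parallel to the seated module's (y lengthwise). The seated module's underside rests on it (rows at z = 0 here). The socket, 38 (x) by 56 (y) mm, stands 16 mm above the 114 mm square green board, whose parts are up to 6 mm high. Its slots give the pins 4 mm of play along y, so one row can rise while the other stays put
- board_lift (a joint): how far the sprung green board with its socket is hauled up off its base, m; 0 at rest. It begins to lift at about 9.5 N of net upward pull, then 0.3 N a mm: it bears the drag of one row of pins, but a straight pull against both (some 16 N) hauls it up
- tray_slot (a point): centre of the inner floor of the black tray's empty compartment, 50 mm (x) by 92 mm (y) inside; walls rise 10 mm above this floor, 4 mm thick. The module stands there on its pins, its y along this y. The other compartment, centred at x = +54 mm, holds the spare module
- spare_mid (a point): centre of the plain flat-lidded module standing in the tray's other compartment, same size as the finned one; leave it alone
Not all that is in view belongs to the job. Leave any pink or red look-alike of the module alone.

How it is judged:
By the outcome, as a careful person would: the job done as asked, in the order asked, and still so for the second after the job is handed in, with the robot touching nothing.
It also fails if it takes over 72 s, if anything falls off the work surface, if the arm or the gripper's body presses on something with over 40 N, if the wrist force passes 120 N, or if a joint passes its speed limit or range.

## Working session

There is one attempt and no reset: what is moved stays moved. The work goes in short steps, Python scripts to look and compute and a tool call to move; the robot and the scene stay as the last step left them, time stands still between calls to the robot, and variables do not carry over. Pictures are saved under pics/ and viewed, and the job is handed in when it is done.

Besides the shell and the picture viewer there is one more tool, called after "Request:" as name(argument=value, ...), one argument or row to a line, values as JSON. carry_out: Moves the arm, as the interface text tells. Its arguments: {"type":"object","properties":{"series":{"type":"string"},"grip_force":{"type":"number"}},"required":["series"]}

```bash
ls; mkdir -p pics; cat > h.py <<'E'
import numpy as np,cv2
from bench import r,eyes,spotter
def snap(n,tag):
    p=eyes.grab_frame(n); cv2.imwrite(f'pics/{tag}.png',p['color']); return p
def ray(p,uv):
    K=np.array(p['intrinsics']);R=np.array(p['R']);t=np.array(p['t'])
    d=R.T@np.linalg.solve(K,[uv[0],uv[1],1]);return -R.T@t,d
def atz(p,uv,z):
    c,d=ray(p,uv);return c+d*(z-c[2])/d[2]
def tri(l):
    A=np.zeros((3,3));b=np.zeros(3);L=[]
    for p,uv in l:
        c,d=ray(p,uv);d=d/np.linalg.norm(d);M=np.eye(3)-np.outer(d,d);A+=M;b+=M@c;L.append((c,M))
    X=np.linalg.solve(A,b);return X,[np.linalg.norm(M@(X-c)) for c,M in L]
def proj(p,X):
    q=np.array(p['R'])@np.array(X)+np.array(p['t']);q=np.array(p['intrinsics'])@q;return q[:2]/q[2]
E
python3 - <<'E'
from h import *
np.set_printoptions(precision=4,suppress=True)
a=snap('top','t0');b=snap('scene','s0')
for n in ['selector_grip','module_mid','row_a','row_b','socket_seat','tray_slot','spare_mid','module']:
    A=spotter.mark_of(a,n);B=spotter.mark_of(b,n)
    print(n,[(np.round(x['uv'],1),round(x['confidence'],2)) for x in A],[(np.round(x['uv'],1),round(x['confidence'],2)) for x in B])
    for x in A[:2]:
        for y in B[:2]:
            print('   ',*tri([(a,x['uv']),(b,y['uv'])]))
o=r.get_obs();print(o,r.tip_reach)
for p in(a,b):print(-np.array(p['R']).T@p['t'],p['intrinsics'][0][0])
E
```

```text
pics
selector_grip [(array([138.3, 188.2]), 0.72)] [(array([474.7, 229.7]), 0.87)]
    [0.5606 0.2624 0.0632] [np.float64(0.0038573976958688676), np.float64(0.0038573976958688042)]
module_mid [(array([386.7, 190.9]), 0.83), (array([321.4, 158.8]), 0.83), (array([327.4, 248.6]), 0.83), (array([390.2, 310.5]), 0.81), (array([511.5, 238.7]), 0.72)] [(array([310.9, 267.9]), 0.98), (array([357.3, 319. ]), 0.83), (array([286.3, 315.9]), 0.82), (array([148.2, 343.9]), 0.75), (array([237.1, 253.4]), 0.73)]
    [ 0.5454 -0.2157  0.1614] [np.float64(0.02180545160820815), np.float64(0.021805451608208088)]
    [ 0.5921 -0.1923  0.0516] [np.float64(0.07166409522237426), np.float64(0.07166409522237402)]
    [ 0.5756 -0.1535  0.1605] [np.float64(0.047319534987969085), np.float64(0.047319534987968946)]
    [ 0.6206 -0.118   0.0253] [np.float64(0.004764622068177335), np.float64(0.00476462206817738)]
row_a [(array([379.4, 305.6]), 0.97), (array([510.6, 247.6]), 0.96), (array([323.7, 242.2]), 0.95), (array([505.5, 232.1]), 0.88), (array([312.4, 158. ]), 0.87), (array([396.3, 315. ]), 0.84), (array([333
[... 2757 characters left out ...]
68147688)]
    [ 0.5436 -0.2238  0.2086] [np.float64(0.11556885596293842), np.float64(0.11556885596293827)]
{'clock': 0.9, 'joints': array([-1.3261,  0.477 ,  0.0224,  1.5554, -0.0115,  1.1093, -0.0831]), 'qvel': array([-0.0001,  0.0018, -0.0009, -0.0001,  0.0003, -0.0007, -0.0004]), 'tau': array([  0.0005, -59.6337,   1.6063, -28.1544,   0.0124,   0.0017,
        -0.    ]), 'tcp_pos': array([0.2332, 0.6334, 0.2393]), 'orientation': array([-0.5514, -3.0928, -0.0001]), 'contact_force': array([ 0.0588, -1.051 ,  0.1421]), 'moment': array([-0.0404,  0.0109, -0.0394]), 'grip_width': 0.08515465450408209} 0.008
[ 0.3952 -0.0922  1.2402] 571.9715661254879
[ 1.317  -0.651   0.9639] 602.9656526587431
```

View pics/t0.png

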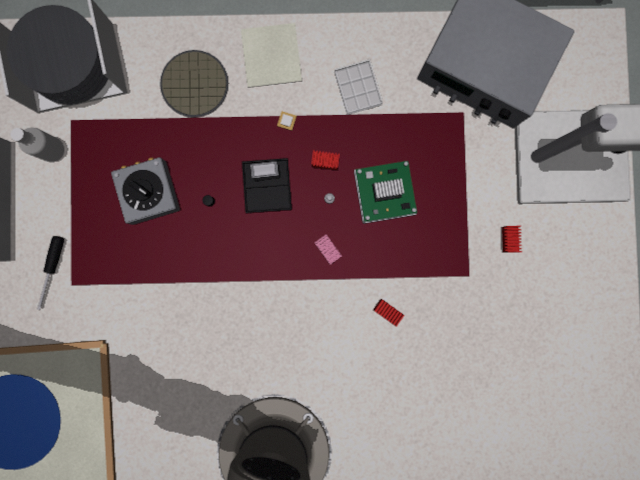

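View pics/s0.png

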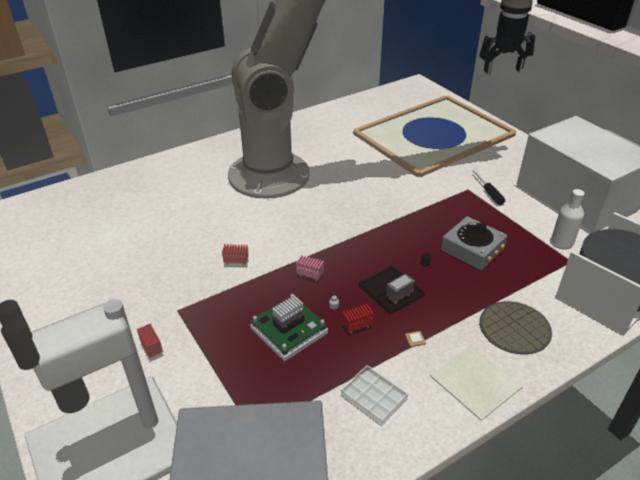

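```bash
python3 - <<'E'
import cv2
a=cv2.imread('pics/t0.png')
c=cv2.resize(a[130:245,80:200],None,fx=5,fy=5,interpolation=cv2.INTER_CUBIC);cv2.imwrite('pics/t0a.png',c)
c=cv2.resize(a[130:270,220:440],None,fx=3.6,fy=3.6,interpolation=cv2.INTER_CUBIC);cv2.imwrite('pics/t0b.png',c)
E
```

```text
(no output)
```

View pics/t0a.png

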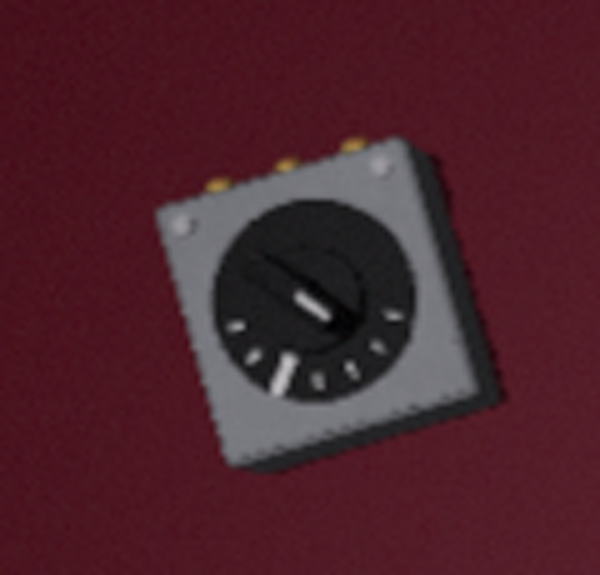

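View pics/t0b.png

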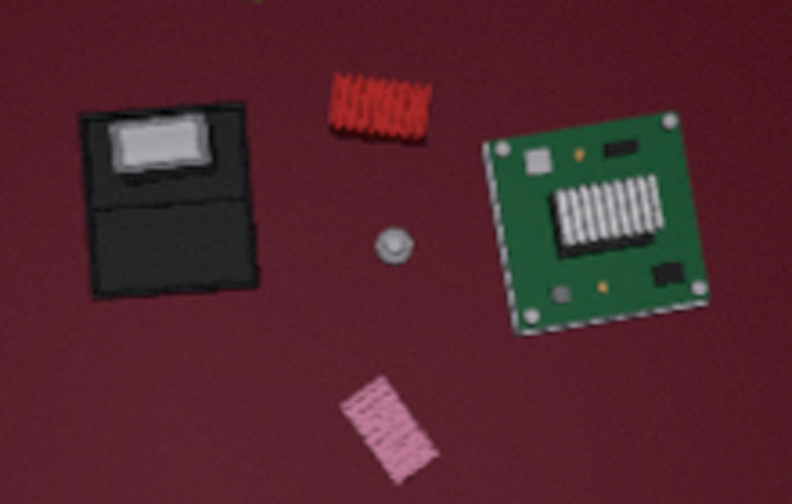

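```bash
python3 - <<'E'
from h import *
np.set_printoptions(precision=4,suppress=True)
a=snap('top','t1');b=snap('scene','s1')
print('mod',*tri([(a,(386.7,190.9)),(b,(286.3,315.9))]))
def rect(name,p,near,z):
    L=spotter.trace(p,name)
    m=min(L,key=lambda q:np.hypot(*(np.array(q['uv'])-near)))
    k=m['pixels'].astype(np.uint8)
    c=cv2.findContours(k,cv2.RETR_EXTERNAL,cv2.CHAIN_APPROX_NONE)[0];c=max(c,key=cv2.contourArea)[:,0,:].astype(float)
    w=np.array([atz(p,u,z)[:2] for u in c])
    rc=cv2.minAreaRect((w*1000).astype(np.float32));print(name,m['confidence'],k.sum(),rc)
    return k
k=rect('module',a,(386,190),.068)
k2=rect('selector',a,(143,190),.045)
k3=rect('tray_slot',a,(267,186),.012)
k4=rect('spare_mid',a,(266,170),.05)
k5=rect('socket_seat',a,(387,190),.023)
ms=spotter.trace(a,'selector_grip');print([(m['uv'],m['pixels'].sum()) for m in ms])
for n,v in zip('abcde',(k,k2,k3,k4,k5)):
    im=a['color'].copy();im[v>0]=(0,255,255);cv2.imwrite(f'pics/k{n}.png',im[120:250,80:450])
    
E
python3 - <<'E'
import cv2,numpy as np
s=[cv2.imread(f'pics/k{n}.png') for n in 'abce']
cv2.imwrite('pics/kk.png',np.vstack([np.hstack(s[:2]),np.hstack(s[2:])]))
b=cv2.imread('pics/s1.png')
cv2.imwrite('pics/s1a.png',np.hstack([cv2.resize(b[210:275,435:515],None,fx=5,fy=5),cv2.resize(b[280:360,240:340],None,fx=4,fy=4.0625)]))
E
```

```text
mod [ 0.5476 -0.2511  0.0446] [np.float64(0.001950990166520022), np.float64(0.0019509901665200851)]
module 0.6 470 ((612.2162475585938, -121.61943054199219), (58.149410247802734, 36.80442428588867), 80.59295654296875)
selector 0.91 367 ((563.4309692382812, 264.18597412109375), (47.908233642578125, 42.3240966796875), 19.318193435668945)
tray_slot 0.89 1958 ((570.2745361328125, 5.052558898925781), (113.15778350830078, 100.32530975341797), 3.1575493812561035)
spare_mid 0.65 457 ((595.7617797851562, 5.333141326904297), (35.38124465942383, 57.28291320800781), 5.156689167022705)
socket_seat 0.89 2206 ((551.1533203125, -251.38104248046875), (114.2533950805664, 114.31706237792969), 8.391837120056152)
[([141.4, 190.8], np.int64(383)), ([388.3, 190.5], np.int64(457))]
```

View pics/kk.png

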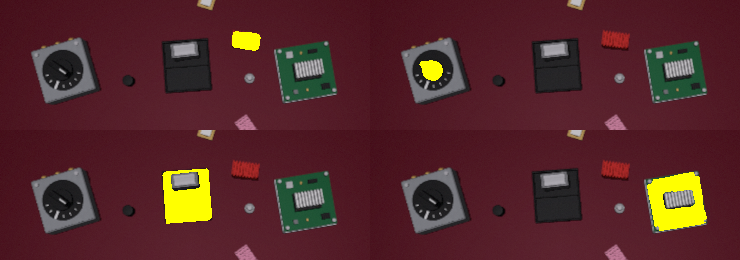

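View pics/s1a.png

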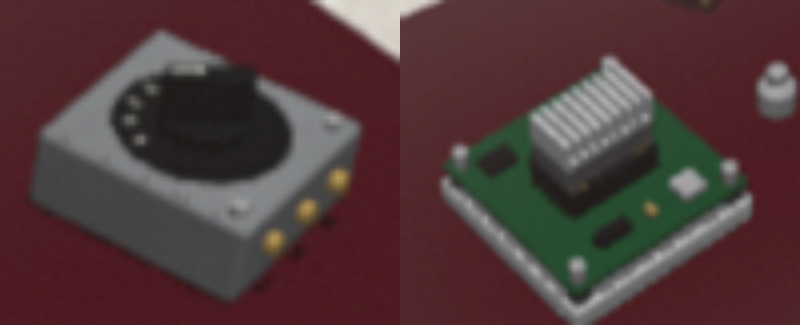

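```bash
python3 - <<'E'
from h import *
np.set_printoptions(precision=4,suppress=True)
a=snap('top','t2');b=snap('scene','s2');im=a['color']
g=cv2.cvtColor(im,cv2.COLOR_BGR2GRAY)
# box: grey pixels + disc
roi=np.zeros_like(g);roi[150:232,105:185]=1
hsv=cv2.cvtColor(im,cv2.COLOR_BGR2HSV)
box=((hsv[...,1]<60)&(g>70)&(roi>0)).astype(np.uint8)
c=max(cv2.findContours(box,cv2.RETR_EXTERNAL,cv2.CHAIN_APPROX_NONE)[0],key=cv2.contourArea)
w=np.array([atz(a,u,.045)[:2]*1000 for u in c[:,0].astype(float)],np.float32)
print('box',cv2.minAreaRect(w))
fill=np.zeros_like(g);cv2.drawContours(fill,[c],-1,1,-1)
ft=np.zeros_like(g);cv2.circle(ft,(143,190),24,1,-1)
d=((g<60)&(ft>0)&(fill>0)).astype(np.uint8)
c=max(cv2.findContours(d,cv2.RETR_EXTERNAL,cv2.CHAIN_APPROX_NONE)[0],key=cv2.contourArea)
w=np.array([atz(a,u,.047)[:2]*1000 for u in c[:,0].astype(float)],np.float32)
e=cv2.fitEllipse(w);print('disc',e)
cen=np.array(e[0])/1000
wh=((g>105)&(ft>0)).astype(np.uint8)
wh[cv2.erode(ft,np.ones((3,3)))==0]=0
n,lab,st,ce=cv2.connectedComponentsWithStats(wh)
for i in range(1,n):
    ys,xs=np.where(lab==i);wgt=g[ys,xs].astype(float);u=(xs@wgt/wgt.sum(),ys@wgt/wgt.sum())
    X=atz(a,u,.047)[:2]-cen
    print(st[i,4],np.round(u,1),'r',np.hypot(*X)*1000,'ang',np.degrees(np.arctan2(X[1],X[0])), atz(a,u,.076)[:2])
# white line on bar
# module fins
roi=np.zeros_like(g);roi[170:208,365:412]=1
m=((hsv[...,1]<60)&(g>75)&(roi>0)).astype(np.uint8);m=cv2.morphologyEx(m,cv2.MORPH_CLOSE,np.ones((3,3)))
c=max(cv2.findContours(m,cv2.RETR_EXTERNAL,cv2.CHAIN_APPROX_NONE)[0],key=cv2.contourArea)
for z in(.068,.073,.078):
    w=np.array([atz(a,u,z)[:2]*1000 for u in c[:,0].astype(float)],np.float32);print('mod',z,cv2.minAreaRect(w))
for p in (b,):
    print(proj(p,[.5512,-.2514,.05]))
E
```

```text
box ((561.8223266601562, 262.1397399902344), (113.48228454589844, 109.13243103027344), 15.406538963317871)
disc ((563.5653076171875, 261.4859924316406), (79.12645721435547, 83.75970458984375), 150.4528045654297)
243 [145.3 194.3] r 12.685603660761277 ang -155.23482224376818 [0.5482 0.2477]
13 [141.9 190.8] r 4.2230256494962255 ang 156.64067035650817 [0.5557 0.2545]
2 [158.5 193. ] r 34.12434430290129 ang -105.84066064305019 [0.5504 0.2209]
3 [127. 195.] r 34.936773733196084 ang 110.2498179652402 [0.5477 0.2849]
1 [155. 199.] r 33.49170828252988 ang -130.51721709202656 [0.5382 0.228 ]
4 [130.5 200.6] r 35.03422436777332 ang 133.02468137001406 [0.5362 0.2779]
2 [149.5 203. ] r 32.99927828538171 ang -154.98091980640467 [0.5303 0.2393]
2 [143.  205.5] r 34.859824212531414 ang -179.42687353333628 [0.5255 0.2525]
mod 0.068 ((551.8136596679688, -250.91326904296875), (33.17512512207031, 58.500099182128906), 7.774977207183838)
mod 0.073 ((551.1456909179688, -250.23626708984375), (33.0336799621582, 58.25055694580078), 7.77510404586792)
mod 0.078 ((550.477783203125, -249.55926513671875), (32.892147064208984, 58.001041412353516), 7.775045871734619)
[287.88   315.2339]
```

```bash
cat >> h.py <<'E'
from scipy.spatial.transform import Rotation as Ro
def pose():
    o=r.get_obs();R=Ro.from_rotvec(o['orientation']).as_matrix();return o,np.array(o['tcp_pos']),R
def plan(xyz,yang=None):
    "shift in tool axes (cm) and yaw (rad) to get TCP at xyz, tool y at angle yang deg (mod 180)"
    o,p,R=pose();s=R.T@(np.array(xyz)-p)*100
    ya=np.degrees(np.arctan2(R[1,1],R[0,1]));d=0
    if yang is not None:
        d=(ya-yang+90)%180-90
    print('t',round(o['clock'],2),'tcp',np.round(p,4),'yang',round(ya,1),'tilt',np.round(np.degrees(np.arccos(-R[2,2])),2),'shift cm',np.round(s,2),'yaw',round(np.radians(d),3),'q7',round(o['joints'][6],2),'F',np.round(o['contact_force'],1),'w',round(o['grip_width'],4))
E
python3 - <<'E'
from h import *
from scipy.optimize import least_squares
a=snap('top','t3')
T={0:(158.5,193),1:(155,199),2:(149.5,203),3:(143,205.5),5:(130.5,200.6),6:(127,195)}
P={k:atz(a,u,.047)[:2]*1000 for k,u in T.items()}
f=lambda q:np.concatenate([P[k]-(q[:2]+q[3]*np.array([np.cos(q[2]-k*np.radians(25)),np.sin(q[2]-k*np.radians(25))])) for k in P])
s=least_squares(f,[562,262,-1.8,34]);q=s.x;print(q[:2],np.degrees(q[2]),q[3],s.fun)
plan([.562,.262,.16],47)
E
```

```text
[562.12408049 262.33766858] -102.58850313840499 33.42138600361202 [-0.59034387 -1.10786698  0.06903406  0.17107559  1.20792408  0.60709872
 -0.01570533  0.20579457 -0.02124913  0.0667718  -0.6496598   0.05712629]
t 1.45 tcp [0.2333 0.6334 0.2393] yang 69.8 tilt 0.0 shift cm [-43.68 -23.49   7.93] yaw 0.398 q7 -0.08 F [-0.2 -0.4 -0.7] w 0.0852
```

Request:
carry_out(
  series="-5.4 -2.9 0.5 0 1;-5.4 -2.9 0.5 0 1;-5.4 -2.9 0.5 0 1;-5.4 -2.9 0.5 0 1;-5.4 -2.9 0.5 0 1;-5.4 -2.9 0.5 0 1;-5.4 -2.9 0.5 0 1;-5.4 -2.9 0.5 0 1",
  grip_force=60,
)

```text
clock: 2.45
tcp_pos: [0.5597, 0.2651, 0.1995]
orientation: [0.551, 3.092, 0.001]
contact_force: [-0.1, -0.1, -0.2]
grip_width: 0.0853
```

Request:
carry_out(
  series="0 0 0 -0.18 0.6;0 0 0 -0.18 0.6;0 0 0 -0.18 0.6;0 0 0 -0.18 0.6;0 0 0 -0.18 0.6;0 0 0 -0.18 0.6;0 0 0 -0.17 0.6;0 0 0 0 0.6",
)

```text
clock: 3.45
tcp_pos: [0.5586, 0.2663, 0.1993]
orientation: [-1.36, 2.832, 0.0]
contact_force: [0.1, -0.2, 0.1]
grip_width: 0.0511
```

```bash
python3 - <<'E'
from h import *
plan([.562,.2622,.12],141.5)
b=snap('scene','s4')
c=b['color'][100:280,400:560];cv2.imwrite('pics/s4a.png',cv2.resize(c,None,fx=3.3,fy=3.3))
B=spotter.mark_of(b,'selector_grip');print(B)
for z in(.06,.065,.07,.075):
  for x in B[:1]: print(z,atz(b,x['uv'],z))
E
```

```text
t 3.45 tcp [0.5586 0.2663 0.1993] yang 141.3 tilt 0.02 shift cm [ 0.11 -0.53  7.93] yaw -0.003 q7 1.87 F [ 0.1 -0.2  0.1] w 0.0511
[{'uv': [472.5, 228.8], 'confidence': 0.54}]
0.06 [0.55141266 0.25939266 0.06      ]
0.065 [0.55564772 0.25435681 0.065     ]
0.07 [0.55988278 0.24932096 0.07      ]
0.075 [0.56411784 0.24428511 0.075     ]
```

View pics/s4a.png

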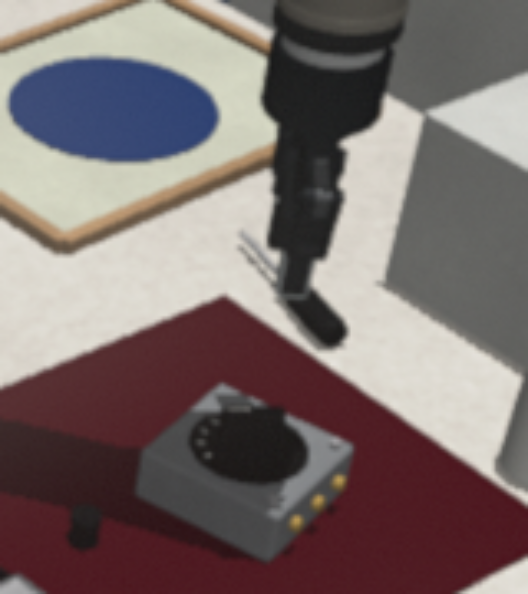

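```bash
python3 - <<'E'
from h import *
b=snap('scene','s5')
for z in(.045,.055,.06,.065,.07,.078,.085): print(z,proj(b,[.562,.2622,z]))
# bar ends at top
for z in (.051,.078,.085):
  for s in(-1,1): print(z,s,proj(b,[.562+s*.021*np.cos(.9),.2622+s*.021*np.sin(.9),z]))
p=cv2.imread('pics/s0.png')
cv2.imwrite('pics/s0z.png',cv2.resize(p[205:275,435:515],None,fx=8,fy=8,interpolation=cv2.INTER_CUBIC))
E
```

```text
0.045 [475.44874389 235.60333265]
0.055 [476.1260343  232.36511301]
0.06 [476.46695387 230.7351291 ]
0.065 [476.80940331 229.09783074]
0.07 [477.15339291 227.45316859]
0.078 [477.70700588 224.80626798]
0.085 [478.19470741 222.47449915]
0.051 -1 [466.95804067 233.09645169]
0.051 1 [484.77404713 234.2327677 ]
0.078 -1 [468.69992588 224.24365742]
0.078 1 [486.73796508 225.37037012]
0.085 -1 [469.15846912 221.9132002 ]
0.085 1 [487.25497823 223.03729092]
```

View pics/s0z.png

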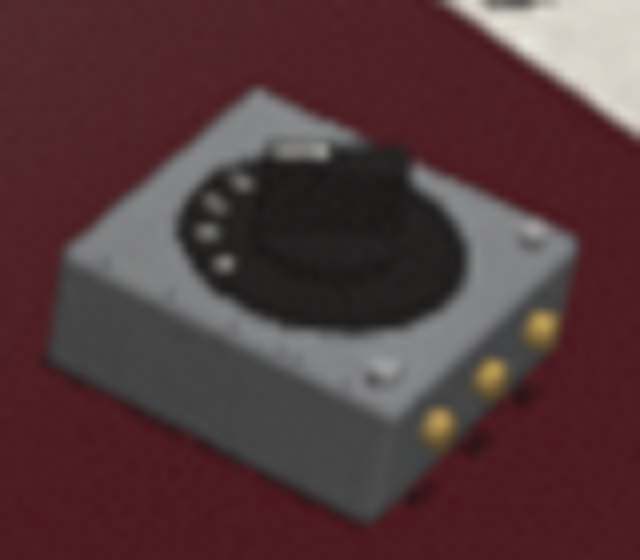

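Request:
carry_out(
  series="0.11 -0.53 4 0 0.5;0 0 4 0 0.5;0 0 3 0 0.5;0 0 1.4 0 0.5;0 0 1 0 0.4;0 0 0 0 0.4",
)

```text
clock: 4.35
tcp_pos: [0.562, 0.2624, 0.0654]
orientation: [-1.362, 2.831, -0.0]
contact_force: [-0.6, 0.7, -0.0]
grip_width: 0.0341
```

```bash
python3 - <<'E'
from h import *
plan([.562,.2622,.065],141.5)
E
```

```text
t 4.35 tcp [0.562  0.2624 0.0654] yang 141.4 tilt 0.01 shift cm [ 0.02 -0.01  0.04] yaw -0.002 q7 1.86 F [-0.6  0.7 -0. ] w 0.0341
```

Close gently to centre, checking forces.

Request:
carry_out(
  series="0 0 0 0 0.2;0 0 0 0 0;0 0 0 0 0;0 0 0 0 0",
  grip_force=40,
)

```text
clock: 4.85
tcp_pos: [0.5628, 0.2626, 0.0665]
orientation: [-1.362, 2.829, -0.0]
contact_force: [-1.1, -0.6, 6.2]
grip_width: 0.0112
```

Request:
carry_out(
  series="0 0 -0.2 0 0;0 0 0 0.17 0;0 0 0 0.17 0;0 0 0 0.17 0;0 0 0 0.17 0;0 0 0 0.17 0;0 0 0 0.17 0;0 0 0 0.17 0",
)

```text
clock: 5.85
tcp_pos: [0.5616, 0.2616, 0.0675]
orientation: [-0.467, -3.106, 0.002]
contact_force: [-0.6, -1.8, 1.8]
grip_width: 0.0109
```

Request:
carry_out(
  series="0 0 0 0.12 0;0 0 0 0 0;0 0 0 0 0",
)

```text
clock: 6.22
tcp_pos: [0.5616, 0.2616, 0.0675]
orientation: [-0.64, -3.075, 0.001]
contact_force: [-2.8, -3.4, 5.0]
grip_width: 0.011
```

```bash
python3 - <<'E'
from h import *
plan([.562,.2622,.068],66.4)
print(r.get_obs()['moment'])
E
```

```text
t 6.22 tcp [0.5616 0.2616 0.0675] yang 66.5 tilt 0.06 shift cm [-0.01  0.07 -0.05] yaw 0.001 q7 0.79 F [-2.8 -3.4  5. ] w 0.011
[-0.66595999  0.43671525  0.19805775]
```

Request:
carry_out(
  series="0 0 0 0 0.3;0 0 0 0 0.4;0 0 -2 0 0.4;0 0 -4 0 0.5;0 0 -5 0 0.6;4 -4 0 0 0.6;4 -4 0 0 0.6;0 0 0 0 0.6",
)

```text
clock: 7.22
tcp_pos: [0.4523, 0.2191, 0.1777]
orientation: [-0.642, -3.072, 0.002]
contact_force: [0.9, 0.1, -0.0]
grip_width: 0.0512
```

```bash
python3 - <<'E'
from h import *
plan([.5512,-.2514,.2],8.4)
b=snap('scene','s6');a=snap('top','t6')
cv2.imwrite('pics/s6z.png',np.hstack([cv2.resize(p['color'][y:y+80,x:x+80],None,fx=5,fy=5,interpolation=cv2.INTER_CUBIC) for p,x,y in((b,435,200),(a,103,150))]))
E
```

```text
t 7.22 tcp [0.4523 0.2191 0.1777] yang 66.4 tilt 0.2 shift cm [-27.9  -39.15  -2.24] yaw 1.012 q7 0.69 F [ 0.9  0.1 -0. ] w 0.0512
```

View pics/s6z.png

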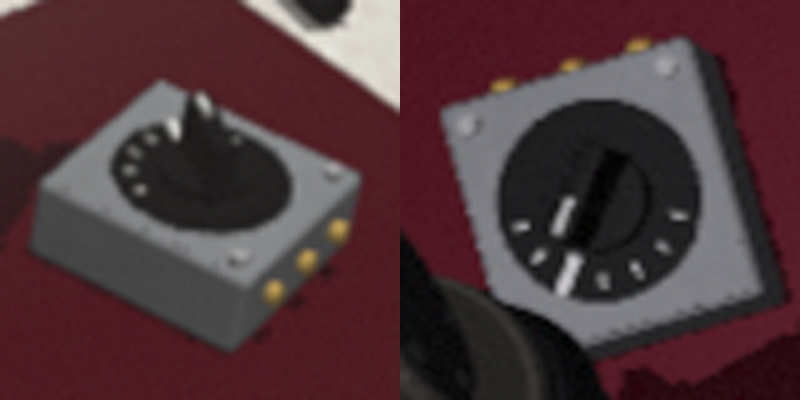

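Request:
carry_out(
  series="-3.49 -4.89 -0.3 0 0.6;-3.49 -4.89 -0.3 0 0.6;-3.49 -4.89 -0.3 0 0.6;-3.49 -4.89 -0.3 0 0.6;-3.49 -4.89 -0.3 0 0.6;-3.49 -4.89 -0.3 0 0.6;-3.49 -4.89 -0.3 0 0.6;-3.49 -4.89 -0.3 0 0.6",
)

```text
clock: 8.32
tcp_pos: [0.5576, -0.2518, 0.2023]
orientation: [0.642, 3.073, -0.001]
contact_force: [1.0, -0.2, 0.7]
grip_width: 0.0513
```

Request:
carry_out(
  series="0 0 0 0.17 0.6;0 0 0 0.17 0.6;0 0 0 0.17 0.6;0 0 0 0.17 0.6;0 0 0 0.17 0.6;0 0 0 0.17 0.6;0 0 0 0 0.6",
)

```text
clock: 9.2
tcp_pos: [0.5569, -0.2496, 0.2018]
orientation: [2.059, 2.371, -0.001]
contact_force: [-0.1, 0.0, -0.3]
grip_width: 0.051
```

```bash
cat >> h.py <<'E'
C=np.array([.5512,-.2508]);TH=np.radians(8.1)
V=np.array([-np.sin(TH),np.cos(TH)]);U=np.array([np.cos(TH),np.sin(TH)])
def modpt(x,y,z): 
    q=C+U*x+V*y; return [q[0],q[1],z]
def box(p,im,z0,z1,s,hx=.015,hy=.028,col=(0,0,255),off=(0,0)):
    P={}
    for i in(-1,1):
        for j in(-1,1):
            for k,z in enumerate((z0,z1)): P[i,j,k]=(proj(p,modpt(i*hx,j*hy,z))-off)*s
    for a in P:
        for b in P:
            if sum(x!=y for x,y in zip(a,b))==1: cv2.line(im,tuple(np.int32(P[a])),tuple(np.int32(P[b])),col,1)
E
python3 - <<'E'
from h import *
plan(modpt(0,0,.2),8.1)
b=snap('scene','s7')
p=cv2.imread('pics/s0.png')
im=cv2.resize(p[280:350,250:330],None,fx=8,fy=8,interpolation=cv2.INTER_CUBIC)
box(b,im,.039,.073,8,off=(250,280))
box(b,im,.039-.016,.039,8,.019,.028,(0,255,255),off=(250,280))
cv2.imwrite('pics/s7z.png',im)
q=cv2.imread('pics/t0.png');a=eyes.grab_frame('top')
im=cv2.resize(q[150:230,345:425],None,fx=7,fy=7,interpolation=cv2.INTER_CUBIC)
box(a,im,.039,.073,7,off=(345,150))
cv2.imwrite('pics/t7z.png',im)
E
```

```text
t 9.2 tcp [ 0.5569 -0.2496  0.2018] yang 8.0 tilt 0.11 shift cm [-0.04 -0.58  0.18] yaw -0.001 q7 0.8 F [-0.1  0.  -0.3] w 0.051
```

View pics/s7z.png

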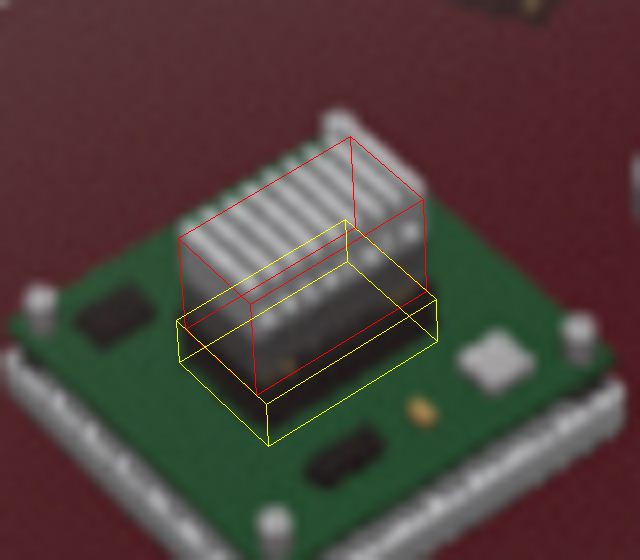

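View pics/t7z.png

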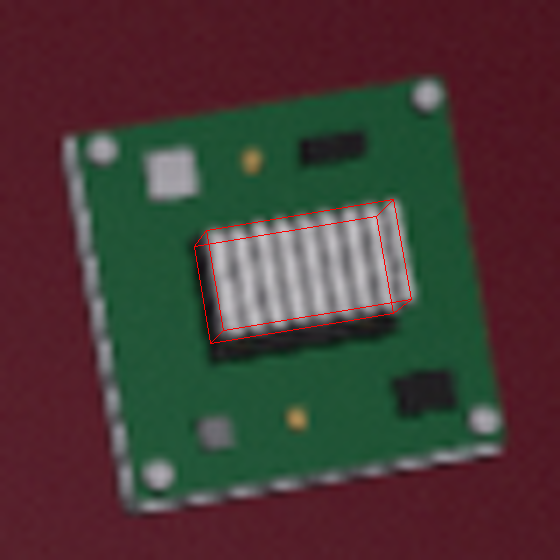

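```bash
python3 - <<'E'
from h import *
np.set_printoptions(precision=4,suppress=True)
a=eyes.grab_frame('top');b=eyes.grab_frame('scene')
T=[(428,95),(102,148),(484,418),(158,473)];S=[(275,522),(578,328),(40,300),(340,122)]
for t,s in zip(T,S):
    ut=(np.array(t)+.5)/7-.5+(345,150);us=(np.array(s)+.5)/8-.5+(250,280)
    X,e=tri([(a,ut),(b,us)]);print(X,e[0]*1000)
# module top corners: TL,TR,BR,BL in top ; scene right,near,left,far
T=[(207,236),(393,203),(411,303),(224,338)];S=[(425,185),(252,296),(180,224),(345,125)]
for t,s in zip(T,S):
    ut=(np.array(t)+.5)/7-.5+(345,150);us=(np.array(s)+.5)/8-.5+(250,280)
    X,e=tri([(a,ut),(b,us)]);print(X,e[0]*1000)
E
```

```text
[ 0.6074 -0.2927  0.0385] 0.49047981702441096
[ 0.5931 -0.1938  0.0388] 0.8790166966887054
[ 0.5088 -0.307   0.0381] 0.7726444429400526
[ 0.4943 -0.208   0.0386] 0.6905327480752128
[ 0.5604 -0.2201  0.0777] 0.3217229212115165
[ 0.5691 -0.2755  0.0758] 0.7148331149623552
[ 0.5392 -0.2795  0.0779] 0.726177062201452
[ 0.5301 -0.2251  0.0766] 1.21347354816547
```

```bash
sed -i 's/^C=.*/C=np.array([.5502,-.2503]);TH=np.radians(8.3)/' h.py; python3 - <<'E'
from h import *
plan(modpt(0,.032,.09),8.3)
E
```

```text
t 9.4 tcp [ 0.5558 -0.2495  0.2015] yang 8.1 tilt 0.03 shift cm [ 3.2  -0.59 11.15] yaw -0.004 q7 0.8 F [ 0.1 -0.3 -0.2] w 0.0513
```

Request:
carry_out(
  series="1.6 -0.3 3.7 -0.004 0.58;1.6 -0.29 3.7 0 0.58;0 0 3.7 0 0.58;0 0 0 0 0.58;0 0 0 0 0.58",
)

```text
clock: 10.02
tcp_pos: [0.5458, -0.2193, 0.0916]
orientation: [2.057, 2.372, 0.001]
contact_force: [-0.6, -0.2, 0.8]
grip_width: 0.0494
```

```bash
python3 - <<'E'
from h import *
plan(modpt(0,.032,.075),8.3)
b=snap('scene','s8');im=cv2.resize(b['color'][250:350,240:340],None,fx=6,fy=6,interpolation=cv2.INTER_CUBIC);cv2.imwrite('pics/s8z.png',im)
E
```

```text
t 10.03 tcp [ 0.5458 -0.2193  0.0916] yang 8.1 tilt 0.11 shift cm [ 0.07 -0.02  1.66] yaw -0.003 q7 0.85 F [-0.6 -0.2  0.8] w 0.0494
```

View pics/s8z.png

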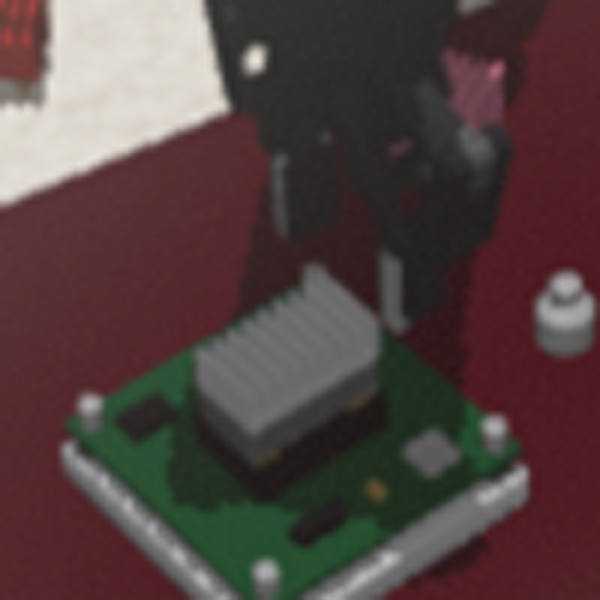

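Request:
carry_out(
  series="0.07 0 0.8 0 0.58;0 0 0.85 0 0.58;0 0 0 0 0.4;0 0 0 0 0.2;0 0 0 0 0.2;0 0 0 0 0.2",
  grip_force=25,
)

```text
clock: 10.82
tcp_pos: [0.5452, -0.2174, 0.0737]
orientation: [2.058, 2.374, 0.001]
contact_force: [2.0, 0.5, -3.5]
grip_width: 0.0284
```

```bash
python3 - <<'E'
from h import *
plan(modpt(0,.032,.075),8.3)
b=snap('scene','s9');im=cv2.resize(b['color'][250:350,240:340],None,fx=6,fy=6,interpolation=cv2.INTER_CUBIC);cv2.imwrite('pics/s9z.png',im)
E
```

```text
t 10.82 tcp [ 0.5452 -0.2174  0.0737] yang 8.2 tilt 0.02 shift cm [-0.13  0.02 -0.13] yaw -0.003 q7 0.86 F [ 2.   0.5 -3.5] w 0.0284
```

View pics/s9z.png

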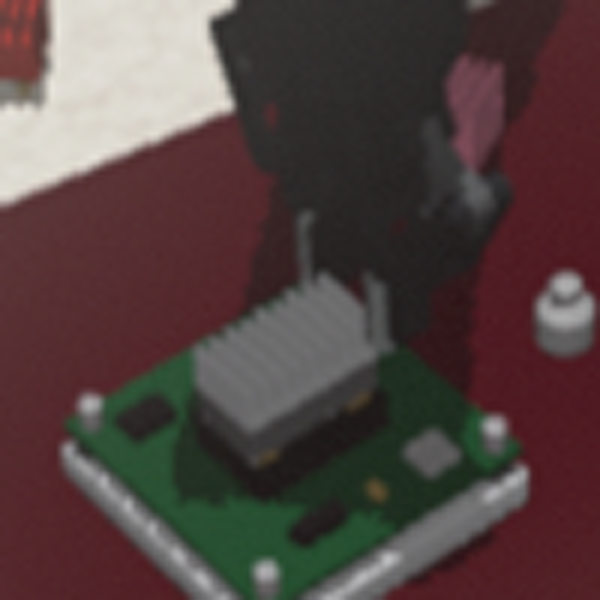

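Request:
carry_out(
  series="-0.1 0 -0.1 0 0.2;-0.1 0 -0.15 0 0.2;0 0 0 0 0.2",
)

```text
clock: 11.25
tcp_pos: [0.5451, -0.219, 0.0761]
orientation: [-2.057, -2.373, -0.0]
contact_force: [1.0, 3.2, -7.3]
grip_width: 0.0289
```

Request:
carry_out(
  series="-0.1 0 -0.12 0 0.2;-0.1 0 -0.12 0 0.2;0 0 0 0 0.2",
)

```text
clock: 11.62
tcp_pos: [0.5453, -0.221, 0.0787]
orientation: [-2.057, -2.373, -0.001]
contact_force: [2.2, 5.3, -6.6]
grip_width: 0.0286
```

```bash
python3 - <<'E'
from h import *
plan(modpt(0,.032,.075),8.3)
b=snap('scene','s10');im=cv2.resize(b['color'][250:350,240:340],None,fx=6,fy=6,interpolation=cv2.INTER_CUBIC);cv2.imwrite('pics/s10z.png',im)
E
```

```text
t 11.62 tcp [ 0.5453 -0.221   0.0787] yang 8.1 tilt 0.08 shift cm [0.23 0.06 0.37] yaw -0.003 q7 0.86 F [ 2.2  5.3 -6.6] w 0.0286
```

View pics/s10z.png

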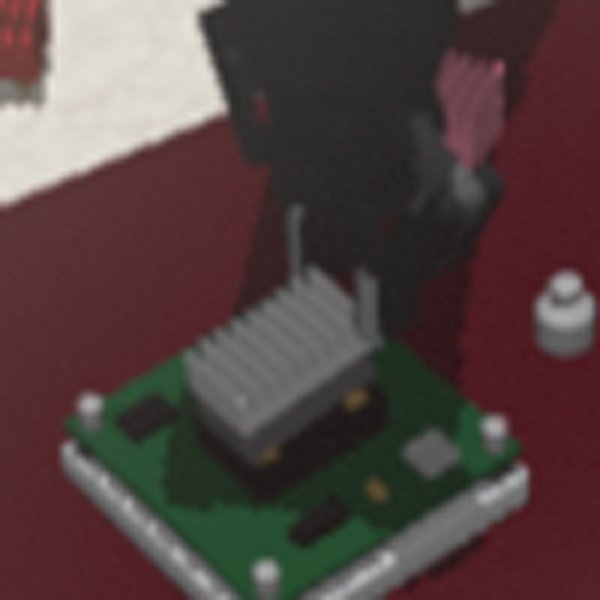

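Request:
carry_out(
  series="-0.08 0 -0.1 0 0.2;0 0 0 0 0.2;0 0 0 0 0.45;0 0 0 0 0.58;0 0 0 0 0.58",
)

```text
clock: 12.3
tcp_pos: [0.5456, -0.2235, 0.0802]
orientation: [2.059, 2.371, -0.0]
contact_force: [-0.4, -0.3, 0.1]
grip_width: 0.0498
```

```bash
python3 - <<'E'
from h import *
plan(modpt(0,.032,.095),8.3)
b=snap('scene','s11');im=cv2.resize(b['color'][250:350,240:340],None,fx=6,fy=6,interpolation=cv2.INTER_CUBIC);cv2.imwrite('pics/s11z.png',im)
E
```

```text
t 12.3 tcp [ 0.5456 -0.2235  0.0802] yang 8.1 tilt 0.07 shift cm [ 0.48  0.06 -1.48] yaw -0.004 q7 0.86 F [-0.4 -0.3  0.1] w 0.0498
```

View pics/s11z.png

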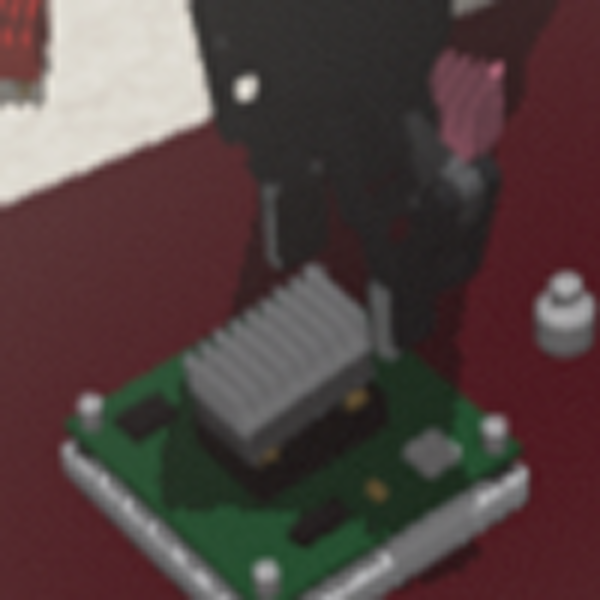

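Request:
carry_out(
  series="0 0 -1.3 0 0.58;0 0 -1.3 0 0.58;-3.2 0.06 0 0 0.58;-3.17 0 0 0 0.58;0 0 1.3 0 0.58;0 0 0 0 0.58",
)

```text
clock: 13.1
tcp_pos: [0.5546, -0.2844, 0.092]
orientation: [-2.057, -2.372, 0.0]
contact_force: [0.4, 0.2, -0.3]
grip_width: 0.0496
```

```bash
python3 - <<'E'
from h import *
plan(modpt(0,-.0365,.072),8.3)
b=snap('scene','s12');im=cv2.resize(b['color'][250:350,240:340],None,fx=6,fy=6,interpolation=cv2.INTER_CUBIC);cv2.imwrite('pics/s12z.png',im)
E
```

```text
t 13.1 tcp [ 0.5546 -0.2844  0.092 ] yang 8.1 tilt 0.12 shift cm [-0.22  0.06  2.  ] yaw -0.003 q7 0.94 F [ 0.4  0.2 -0.3] w 0.0496
```

View pics/s12z.png

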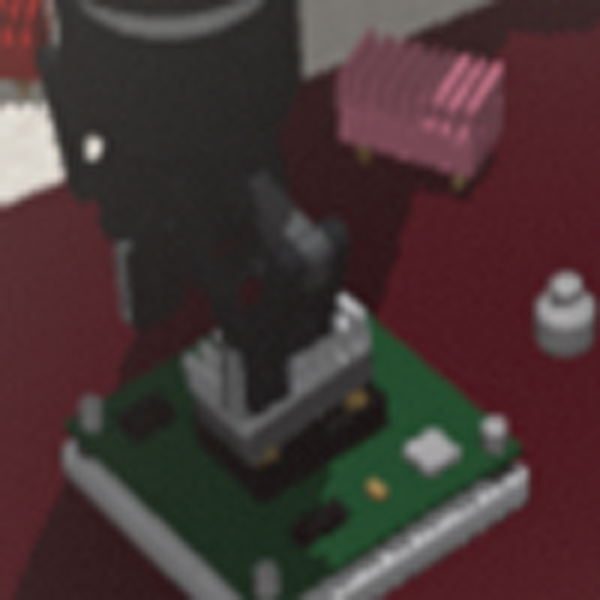

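Request:
carry_out(
  series="-0.2 0.06 0 0 0.58;0 0 1 0 0.58;0 0 1 0 0.58;0 0 0 0 0.4;0 0 0 0 0.2;0 0 0 0 0.2;0 0 0 0 0.2",
)

```text
clock: 14.02
tcp_pos: [0.5558, -0.2868, 0.0723]
orientation: [-2.057, -2.373, 0.0]
contact_force: [0.2, 0.5, -6.7]
grip_width: 0.0288
```

```bash
python3 - <<'E'
from h import *
plan(modpt(0,-.0365,.072),8.3)
b=snap('scene','s13');im=cv2.resize(b['color'][250:350,240:340],None,fx=6,fy=6,interpolation=cv2.INTER_CUBIC);cv2.imwrite('pics/s13z.png',im)
E
```

```text
t 14.03 tcp [ 0.5558 -0.2868  0.0723] yang 8.1 tilt 0.06 shift cm [ 0.05 -0.03  0.03] yaw -0.003 q7 0.95 F [ 0.2  0.5 -6.7] w 0.0288
```

View pics/s13z.png

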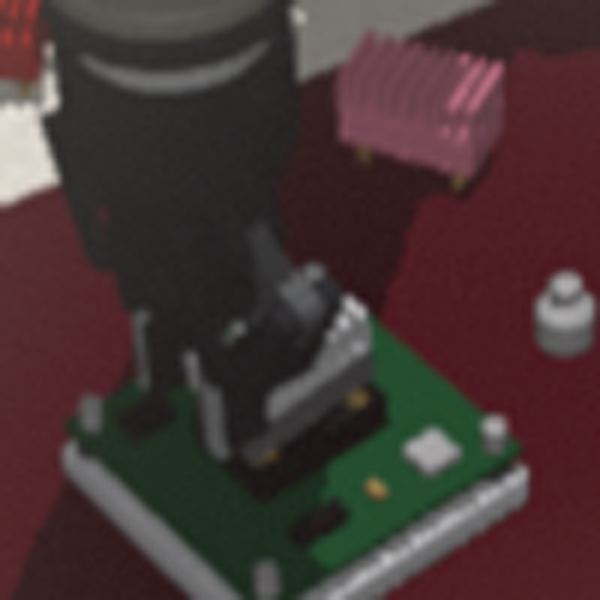

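Request:
carry_out(
  series="0.1 0 -0.15 0 0.2;0.1 0 -0.17 0 0.2;0 0 0 0 0.2",
)

```text
clock: 14.45
tcp_pos: [0.5555, -0.2847, 0.0757]
orientation: [-2.057, -2.373, -0.0]
contact_force: [-0.6, 2.3, -8.7]
grip_width: 0.0286
```

Request:
carry_out(
  series="0.1 0 -0.16 0 0.2;0.1 0 -0.16 0 0.2;0 0 0 0 0.2",
)

```text
clock: 14.82
tcp_pos: [0.5553, -0.2829, 0.079]
orientation: [-2.057, -2.373, -0.0]
contact_force: [0.4, 2.5, -10.9]
grip_width: 0.0292
```

```bash
python3 - <<'E'
from h import *
plan(modpt(0,-.0365,.072),8.3)
b=snap('scene','s14');im=cv2.resize(b['color'][250:350,240:340],None,fx=6,fy=6,interpolation=cv2.INTER_CUBIC);cv2.imwrite('pics/s14z.png',im)
E
```

```text
t 14.82 tcp [ 0.5553 -0.2829  0.079 ] yang 8.2 tilt 0.05 shift cm [-0.36 -0.03  0.7 ] yaw -0.003 q7 0.95 F [  0.4   2.5 -10.9] w 0.0292
```

View pics/s14z.png

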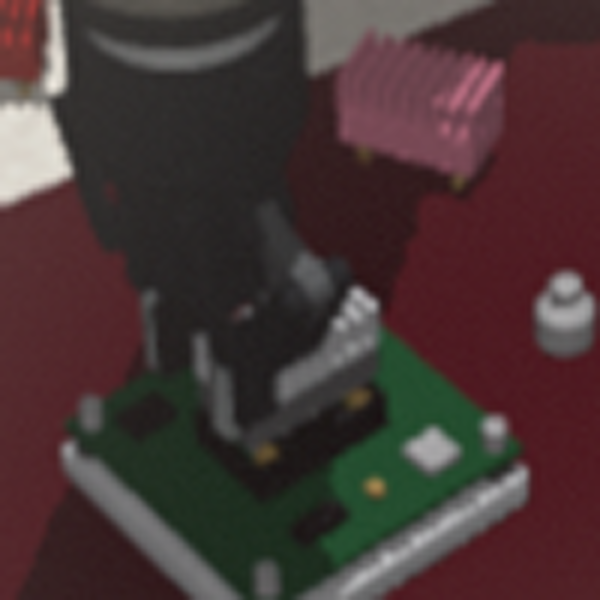

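Request:
carry_out(
  series="0.2 0 0 0 0.2;0.12 0 -0.15 0 0.2;0 0 0 0 0.2",
)

```text
clock: 15.25
tcp_pos: [0.5553, -0.2806, 0.0811]
orientation: [2.058, 2.372, 0.0]
contact_force: [-0.2, 1.5, -5.8]
grip_width: 0.0291
```

Request:
carry_out(
  series="0.12 0 -0.15 0 0.2;0.05 0 0 0 0.2;0 0 0 0 0.2",
)

```text
clock: 15.62
tcp_pos: [0.5551, -0.2791, 0.0826]
orientation: [2.058, 2.372, -0.0]
contact_force: [0.5, -1.4, -5.6]
grip_width: 0.0291
```

```bash
python3 - <<'E'
from h import *
plan(modpt(0,-.0365,.072),8.3)
b=snap('scene','s15');im=cv2.resize(b['color'][250:350,240:340],None,fx=6,fy=6,interpolation=cv2.INTER_CUBIC);cv2.imwrite('pics/s15z.png',im)
E
```

```text
t 15.62 tcp [ 0.5551 -0.2791  0.0826] yang 8.1 tilt 0.07 shift cm [-0.73 -0.07  1.06] yaw -0.003 q7 0.94 F [ 0.5 -1.4 -5.6] w 0.0291
```

View pics/s15z.png

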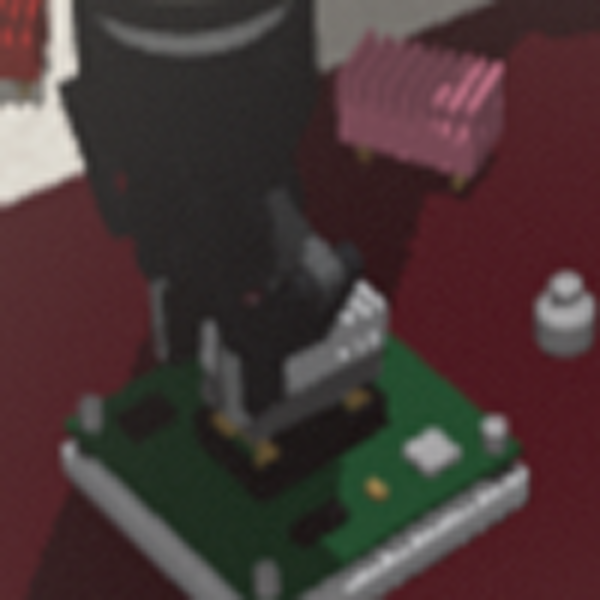

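Request:
carry_out(
  series="0.12 0 -0.15 0 0.2;0.1 0 -0.1 0 0.2;0 0 0 0 0.2",
)

```text
clock: 16.05
tcp_pos: [0.5549, -0.2763, 0.0851]
orientation: [2.058, 2.373, 0.001]
contact_force: [-1.3, -1.2, -2.6]
grip_width: 0.029
```

```bash
python3 - <<'E'
from h import *
plan(modpt(0,-.0365,.072),8.3)
b=snap('scene','s16');im=cv2.resize(b['color'][250:350,240:340],None,fx=6,fy=6,interpolation=cv2.INTER_CUBIC);cv2.imwrite('pics/s16z.png',im)
E
```

```text
t 16.05 tcp [ 0.5549 -0.2763  0.0851] yang 8.1 tilt 0.05 shift cm [-1.01 -0.09  1.31] yaw -0.003 q7 0.93 F [-1.3 -1.2 -2.6] w 0.029
```

View pics/s16z.png

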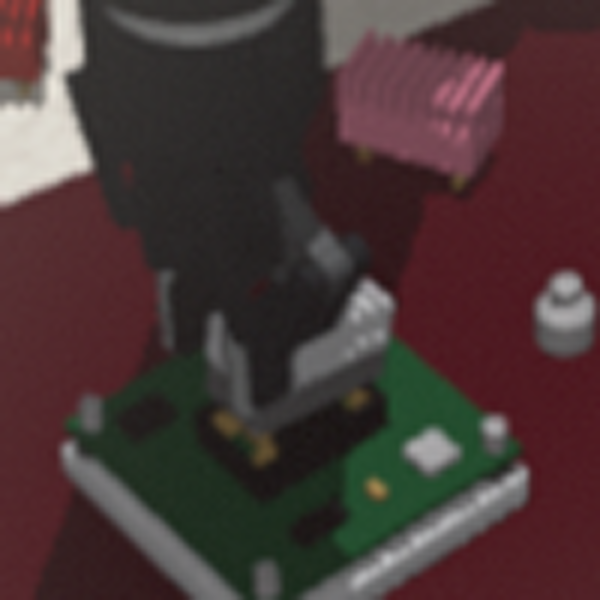

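Request:
carry_out(
  series="0 0 0 0 0.4;0 0 0 0 0.58;0 0 0 0 0.58;0 0 -1.3 0 0.58;0 0 -1.3 0 0.58;3.15 0 0 0 0.58;3.1 -0.05 0 0 0.58;0 0 0 0 0.58",
)

```text
clock: 17.1
tcp_pos: [0.5457, -0.2118, 0.1113]
orientation: [-2.053, -2.377, -0.003]
contact_force: [0.0, 0.6, 0.2]
grip_width: 0.0493
```

```bash
python3 - <<'E'
from h import *
plan(modpt(0,.0365,.0775),8.3)
b=snap('scene','s17');im=cv2.resize(b['color'][250:350,240:340],None,fx=6,fy=6,interpolation=cv2.INTER_CUBIC);cv2.imwrite('pics/s17z.png',im)
E
```

```text
t 17.1 tcp [ 0.5457 -0.2118  0.1113] yang 8.3 tilt 0.11 shift cm [-0.23 -0.12  3.38] yaw 0.001 q7 0.82 F [0.  0.6 0.2] w 0.0493
```

View pics/s17z.png

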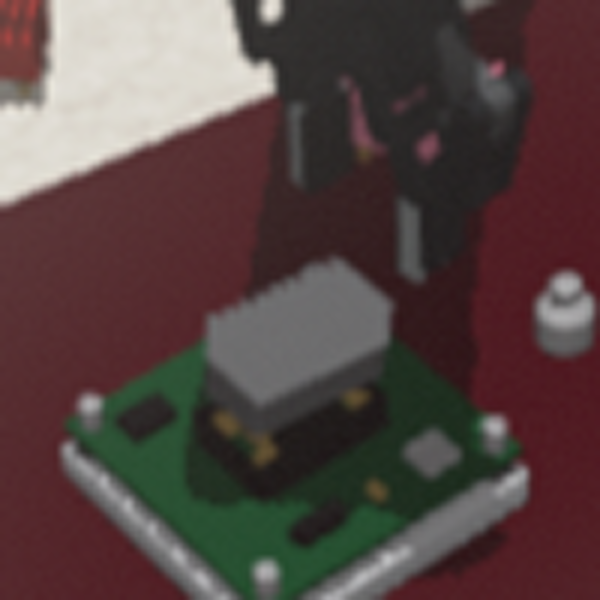

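Request:
carry_out(
  series="-0.22 -0.1 1.5 0 0.58;0 0 1.2 0 0.58;0 0 0.65 0 0.58;0 0 0 0 0.4;0 0 0 0 0.2;0 0 0 0 0.2;0 0 0 0 0.2",
)

```text
clock: 18.02
tcp_pos: [0.5445, -0.217, 0.077]
orientation: [2.058, 2.373, -0.0]
contact_force: [1.1, -2.7, -5.2]
grip_width: 0.0296
```

Request:
carry_out(
  series="-0.12 0 -0.14 0 0.2;-0.12 0 -0.14 0 0.2;0 0 0 0 0.2",
)

```text
clock: 18.4
tcp_pos: [0.5448, -0.2183, 0.0799]
orientation: [-2.057, -2.373, -0.001]
contact_force: [0.6, 2.6, -5.3]
grip_width: 0.0293
```

```bash
python3 - <<'E'
from h import *
plan(modpt(0,.0365,.0775),8.3)
b=snap('scene','s18');im=cv2.resize(b['color'][250:350,240:340],None,fx=6,fy=6,interpolation=cv2.INTER_CUBIC);cv2.imwrite('pics/s18z.png',im)
E
```

```text
t 18.4 tcp [ 0.5448 -0.2183  0.0799] yang 8.2 tilt 0.09 shift cm [0.41 0.07 0.24] yaw -0.002 q7 0.86 F [ 0.6  2.6 -5.3] w 0.0293
```

View pics/s18z.png

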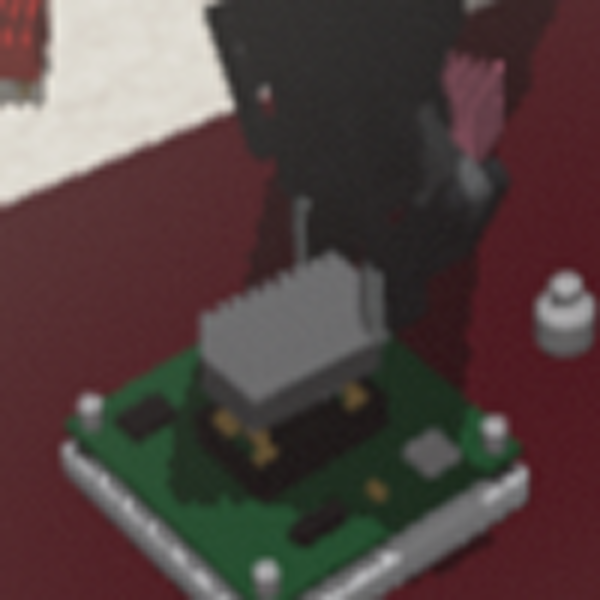

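Request:
carry_out(
  series="-0.08 0 -0.14 0 0.2;-0.08 0 -0.14 0 0.2;0 0 0 0 0.2",
)

```text
clock: 18.82
tcp_pos: [0.5455, -0.2222, 0.0836]
orientation: [2.058, 2.371, -0.0]
contact_force: [-0.2, -0.8, -1.5]
grip_width: 0.029
```

```bash
python3 - <<'E'
from h import *
plan(modpt(0,.0365,.0775),8.3)
b=snap('scene','s19');im=cv2.resize(b['color'][250:350,240:340],None,fx=6,fy=6,interpolation=cv2.INTER_CUBIC);cv2.imwrite('pics/s19z.png',im)
E
```

```text
t 18.82 tcp [ 0.5455 -0.2222  0.0836] yang 8.1 tilt 0.13 shift cm [0.8  0.06 0.61] yaw -0.004 q7 0.86 F [-0.2 -0.8 -1.5] w 0.029
```

View pics/s19z.png

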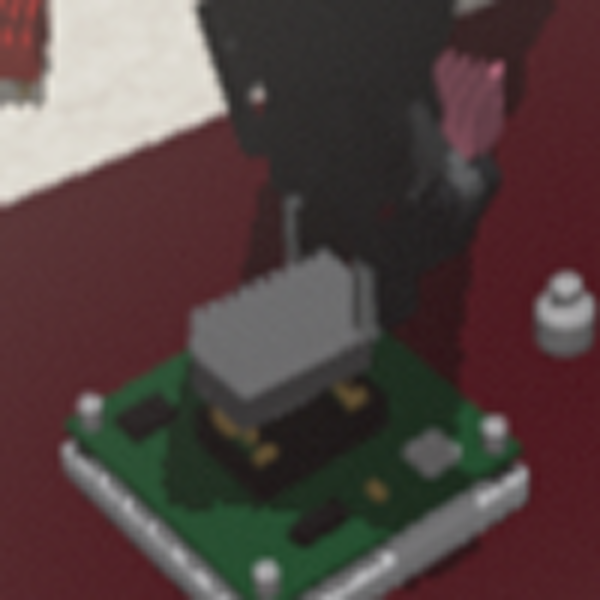

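Request:
carry_out(
  series="0 0 -0.1 0 0.2;0 0 0 0 0.2",
)

```text
clock: 19.12
tcp_pos: [0.5451, -0.2211, 0.084]
orientation: [2.058, 2.373, 0.0]
contact_force: [-0.6, -0.2, -1.5]
grip_width: 0.0294
```

Request:
carry_out(
  series="0 0 0 0 0.2;0 0 0 0 0.2;0 0 -0.1 0 0.2;0 0 0 0 0.2",
  grip_force=80,
)

```text
clock: 19.62
tcp_pos: [0.5451, -0.2208, 0.0848]
orientation: [2.058, 2.373, 0.0]
contact_force: [0.8, 0.0, -2.0]
grip_width: 0.0276
```

```bash
python3 - <<'E'
from h import *
plan(modpt(0,.0365,.0775),8.3);print(r.get_obs()['moment'])
b=snap('scene','s20');im=cv2.resize(b['color'][250:350,240:340],None,fx=6,fy=6,interpolation=cv2.INTER_CUBIC);cv2.imwrite('pics/s20z.png',im)
E
```

```text
t 19.62 tcp [ 0.5451 -0.2208  0.0848] yang 8.1 tilt 0.01 shift cm [0.66 0.08 0.73] yaw -0.003 q7 0.86 F [ 0.8  0.  -2. ] w 0.0276
[0.04522965 0.06823363 0.00793113]
```

View pics/s20z.png

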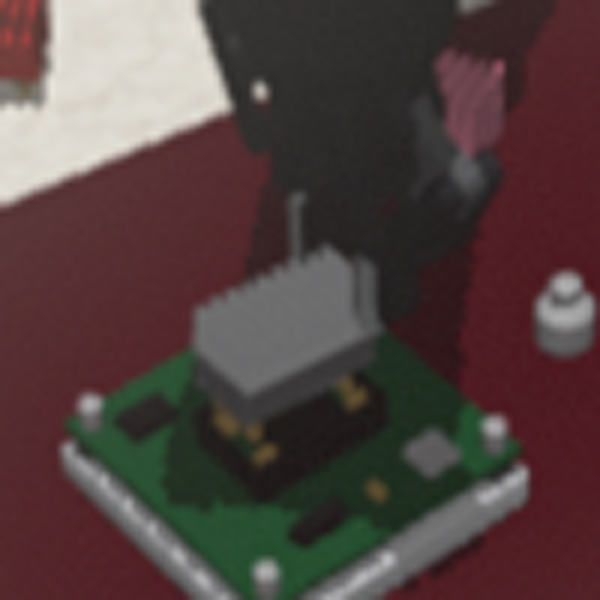

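Request:
carry_out(
  series="0 0 -0.1 0 0.2;0 0 -0.1 0 0.2;0 0 -0.1 0 0.2;0 0 -0.1 0 0.2;0 0 0 0 0.2",
)

```text
clock: 20.3
tcp_pos: [0.5451, -0.2208, 0.0888]
orientation: [2.058, 2.373, 0.0]
contact_force: [-0.3, -0.7, -1.6]
grip_width: 0.0271
```

Request:
carry_out(
  series="0 0 -0.5 0 0.2;0 0 -1 0 0.2;0 0 -1.5 0 0.2;0 0 -1.5 0 0.2;0 0 -0.5 0 0.2;0 0 0 0 0.2",
)

```text
clock: 21.05
tcp_pos: [0.5453, -0.2207, 0.1392]
orientation: [2.058, 2.373, 0.001]
contact_force: [-0.6, -0.0, -1.4]
grip_width: 0.0273
```

```bash
python3 - <<'E'
from h import *
plan(modpt(0,.0365,.0775),8.3)
b=snap('scene','s21');im=cv2.resize(b['color'][230:350,230:350],None,fx=5,fy=5,interpolation=cv2.INTER_CUBIC);cv2.imwrite('pics/s21z.png',im)
E
```

```text
t 21.05 tcp [ 0.5453 -0.2207  0.1392] yang 8.1 tilt 0.05 shift cm [0.66 0.05 6.17] yaw -0.003 q7 0.81 F [-0.6 -0.  -1.4] w 0.0273
```

View pics/s21z.png

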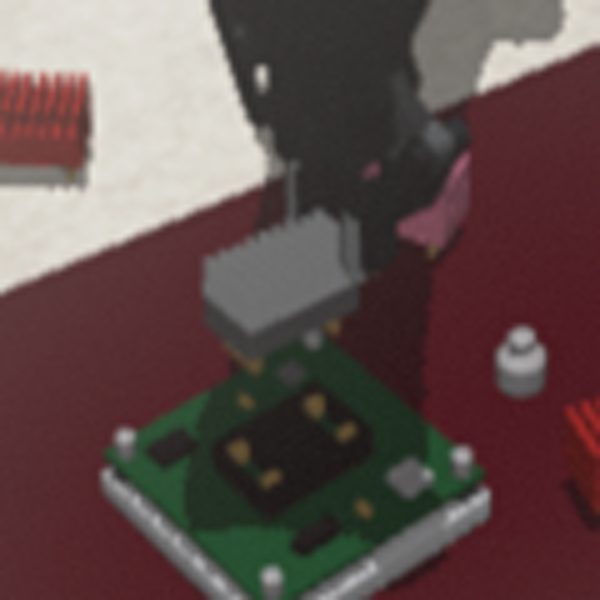

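```bash
python3 - <<'E'
from h import *
plan([.538,.0336,.11],3.2)
E
```

```text
t 21.1 tcp [ 0.545  -0.2206  0.1387] yang 8.1 tilt 0.01 shift cm [25.26  2.91  2.87] yaw 0.086 q7 0.81 F [ 0.1  0.2 -2. ] w 0.0273
```

Request:
carry_out(
  series="2 0.2 0 0 0.2;4 0.5 0 0 0.2;5 0.6 0 0 0.2;5 0.6 0 0 0.2;4.5 0.5 0 0 0.2;3 0.3 0 0 0.2;1.7 0.2 0 0 0.2;0 0 0 0.086 0.2",
)

```text
clock: 22.1
tcp_pos: [0.538, 0.0339, 0.1384]
orientation: [-2.158, -2.282, 0.0]
contact_force: [0.4, -0.1, -1.5]
grip_width: 0.0274
```

```bash
python3 - <<'E'
from h import *
plan([.538,.0336,.11],3.2)
b=snap('scene','s22');a=snap('top','t22')
cv2.imwrite('pics/s22z.png',np.hstack([cv2.resize(b['color'][200:330,310:440],None,fx=3,fy=3,interpolation=cv2.INTER_CUBIC),cv2.resize(a['color'][130:260,210:340],None,fx=3,fy=3,interpolation=cv2.INTER_CUBIC)]))
E
```

```text
t 22.1 tcp [0.538  0.0339 0.1384] yang 3.2 tilt 0.03 shift cm [-0.03  0.    2.84] yaw 0.0 q7 0.27 F [ 0.4 -0.1 -1.5] w 0.0274
```

View pics/s22z.png

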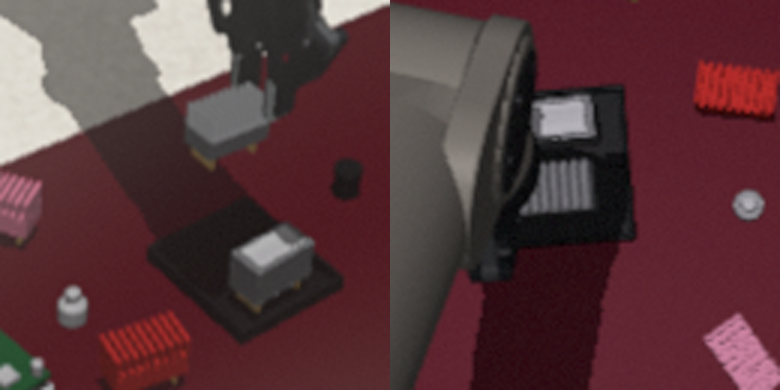

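```bash
python3 - <<'E'
from h import *
a=eyes.grab_frame('top')
for px in [(590,160),(597,208),(533,214)]:
    u=((px[0]-390+.5)/3-.5+210,(px[1]+.5)/3-.5+130); print(px,np.round(atz(a,u,.142),4))
E
```

```text
(590, 160) [ 0.5561 -0.0239  0.142 ]
(597, 208) [ 0.525  -0.0278  0.142 ]
(533, 214) [0.522  0.0134 0.142 ]
```

Request:
carry_out(
  series="0 0 2 0 0.2;0 0 2.5 0 0.2;0 0 2 0 0.2;0 0 1 0 0.2;0 0 0.5 0 0.2;0 0 0 0 0.2",
)

```text
clock: 23.0
tcp_pos: [0.5383, 0.0327, 0.0588]
orientation: [2.158, 2.283, 0.0]
contact_force: [-1.0, 0.4, -1.9]
grip_width: 0.0273
```

```bash
python3 - <<'E'
from h import *
plan([.538,.0336,.046],3.2)
b=snap('scene','s23')
cv2.imwrite('pics/s23z.png',cv2.resize(b['color'][240:330,340:440],None,fx=6,fy=6,interpolation=cv2.INTER_CUBIC))
E
```

```text
t 23.0 tcp [0.5383 0.0327 0.0588] yang 3.2 tilt 0.01 shift cm [ 0.1  -0.03  1.28] yaw 0.0 q7 0.37 F [-1.   0.4 -1.9] w 0.0273
```

View pics/s23z.png

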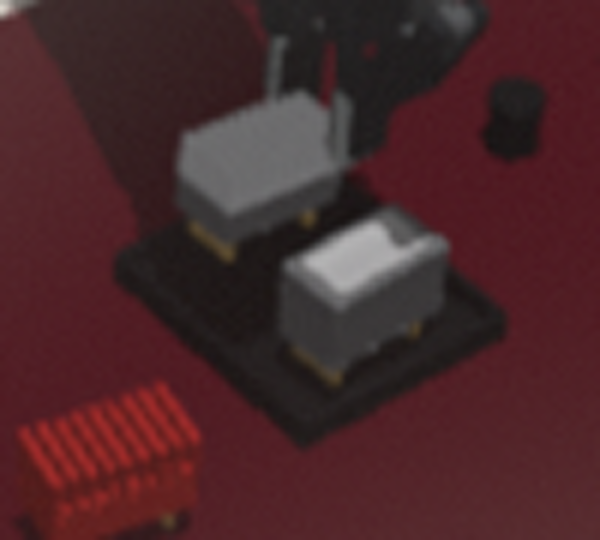

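Request:
carry_out(
  series="0 0 0.3 0 0.2;0 0 0.3 0 0.2;0 0 0.2 0 0.2;0 0 0 0 0.2",
  grip_force=40,
)

```text
clock: 23.55
tcp_pos: [0.538, 0.0328, 0.0506]
orientation: [-2.158, -2.283, 0.0]
contact_force: [-0.3, -0.6, -1.6]
grip_width: 0.0273
```

Request:
carry_out(
  series="0 0 0.15 0 0.2;0 0 0.1 0 0.2;0 0 0 0 0.2",
)

```text
clock: 23.92
tcp_pos: [0.538, 0.0328, 0.0481]
orientation: [-2.158, -2.283, 0.0]
contact_force: [0.5, 0.1, -1.1]
grip_width: 0.0275
```

Request:
carry_out(
  series="0 0 0.1 0 0.2;0 0 0.1 0 0.2;0 0 0 0 0.2",
)

```text
clock: 24.3
tcp_pos: [0.5381, 0.0328, 0.0461]
orientation: [-2.158, -2.283, 0.0]
contact_force: [0.8, 0.6, -2.1]
grip_width: 0.0269
```

Request:
carry_out(
  series="0 0 0.1 0 0.2;0 0 0.05 0 0.2;0 0 0 0 0.2",
)

```text
clock: 24.68
tcp_pos: [0.5381, 0.0328, 0.0446]
orientation: [-2.158, -2.283, 0.0]
contact_force: [-0.5, 0.6, -2.7]
grip_width: 0.0272
```

```bash
python3 - <<'E'
from h import *
plan([.538,.0336,.046],3.2)
b=snap('scene','s24')
cv2.imwrite('pics/s24z.png',cv2.resize(b['color'][240:330,340:440],None,fx=6,fy=6,interpolation=cv2.INTER_CUBIC))
E
```

```text
t 24.68 tcp [0.5381 0.0328 0.0446] yang 3.2 tilt 0.0 shift cm [ 0.09 -0.01 -0.14] yaw 0.0 q7 0.39 F [-0.5  0.6 -2.7] w 0.0272
```

View pics/s24z.png

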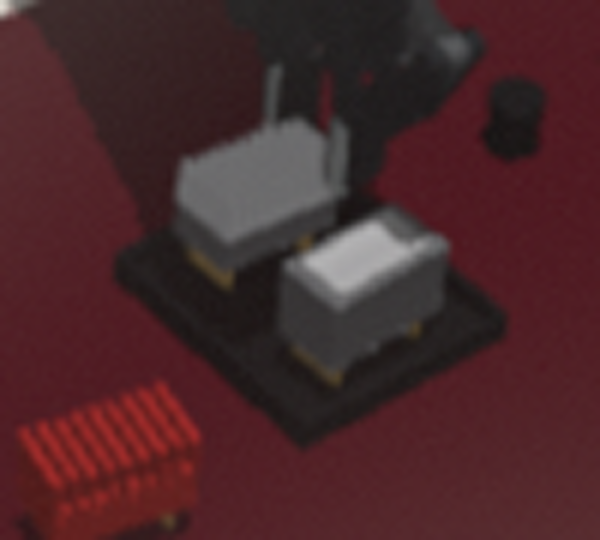

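Request:
carry_out(
  series="0 0 0.1 0 0.2;0 0 0.05 0 0.2;0 0 0 0 0.2",
)

```text
clock: 25.1
tcp_pos: [0.5383, 0.0329, 0.0438]
orientation: [-2.158, -2.282, -0.001]
contact_force: [-2.9, 0.3, 6.2]
grip_width: 0.0274
```

Request:
carry_out(
  series="0 0 0.1 0 0.2;0 0 0.05 0 0.2;0 0 0 0 0.2",
)

```text
clock: 25.48
tcp_pos: [0.5385, 0.0333, 0.0435]
orientation: [-2.158, -2.281, -0.003]
contact_force: [-6.0, 1.6, 21.8]
grip_width: 0.0277
```

```bash
python3 - <<'E'
from h import *
plan([.538,.0336,.046],3.2)
b=snap('scene','s25')
cv2.imwrite('pics/s25z.png',cv2.resize(b['color'][240:330,340:440],None,fx=6,fy=6,interpolation=cv2.INTER_CUBIC))
E
```

```text
t 25.48 tcp [0.5385 0.0333 0.0435] yang 3.2 tilt 0.14 shift cm [ 0.03 -0.05 -0.25] yaw -0.0 q7 0.39 F [-6.   1.6 21.8] w 0.0277
```

View pics/s25z.png

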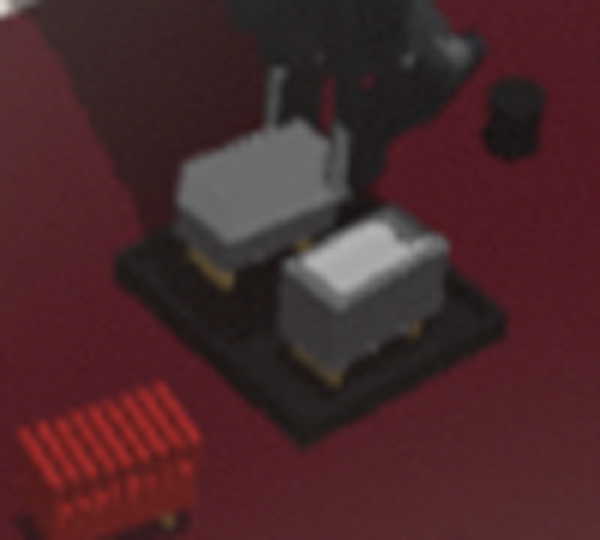

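Request:
carry_out(
  series="0 0 -0.13 0 0.2;0 0 0 0 0.2;0 0 0 0 0.36;0 0 0 0 0.4;0 0 0 0 0.43;0 0 0 0 0.43",
  grip_force=20,
)

```text
clock: 26.28
tcp_pos: [0.5381, 0.0327, 0.0429]
orientation: [-2.158, -2.283, 0.0]
contact_force: [0.3, 0.3, -0.3]
grip_width: 0.0373
```

```bash
python3 - <<'E'
from h import *
plan([.538,.0336,.046],3.2)
b=snap('scene','s26')
cv2.imwrite('pics/s26z.png',cv2.resize(b['color'][240:330,340:440],None,fx=6,fy=6,interpolation=cv2.INTER_CUBIC))
E
```

```text
t 26.27 tcp [0.5381 0.0327 0.0429] yang 3.2 tilt 0.01 shift cm [ 0.09 -0.   -0.31] yaw 0.0 q7 0.39 F [ 0.3  0.3 -0.3] w 0.0373
```

View pics/s26z.png

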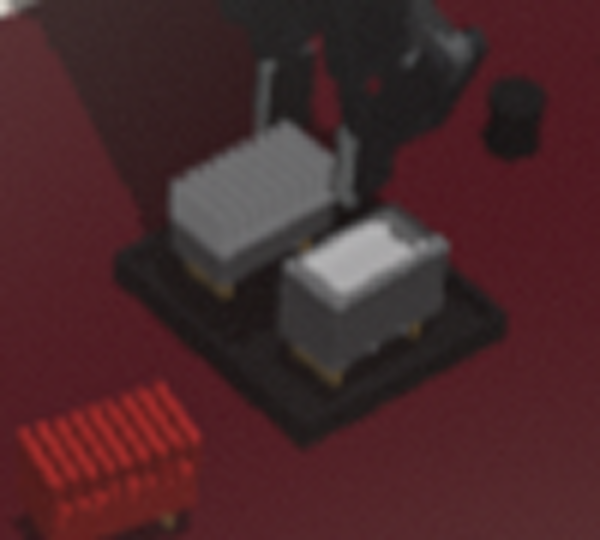

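Request:
carry_out(
  series="0 0 -0.5 0 0.43;0 0 -1.5 0 0.43;0 0 -3 0 0.43;0 0 -5 0 0.5;0 0 -5 0 0.5;0 -5 0 0 0.6;0 -5 0 0 0.6;0 0 0 0 0.6",
)

```text
clock: 27.32
tcp_pos: [0.4344, 0.0269, 0.193]
orientation: [-2.155, -2.279, -0.001]
contact_force: [0.9, 0.3, -0.3]
grip_width: 0.051
```

```bash
python3 - <<'E'
from h import *
plan([.538,.0336,.046],3.2)
b=snap('scene','s27');a=snap('top','t27')
cv2.imwrite('pics/f1.png',np.hstack([cv2.resize(b['color'][220:360,240:440],None,fx=2,fy=2.0,interpolation=cv2.INTER_CUBIC),cv2.resize(b['color'][200:280,420:534],None,fx=3.5,fy=3.5,interpolation=cv2.INTER_CUBIC)]))
cv2.imwrite('pics/f2.png',cv2.resize(a['color'][130:270,90:440],None,fx=2.28,fy=2.28,interpolation=cv2.INTER_CUBIC))
E
```

```text
t 27.32 tcp [0.4344 0.0269 0.193 ] yang 3.2 tilt 0.28 shift cm [ 0.04 10.43 14.66] yaw -0.0 q7 0.06 F [ 0.9  0.3 -0.3] w 0.051
```

View pics/f1.png

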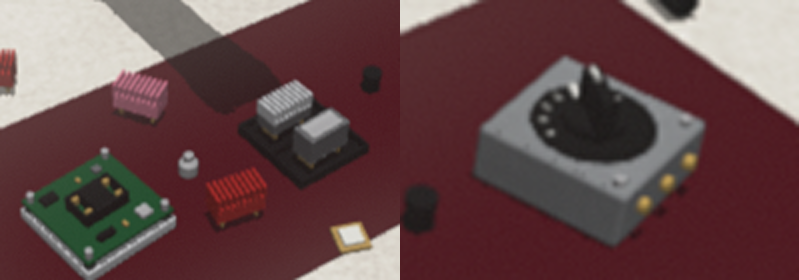

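View pics/f2.png

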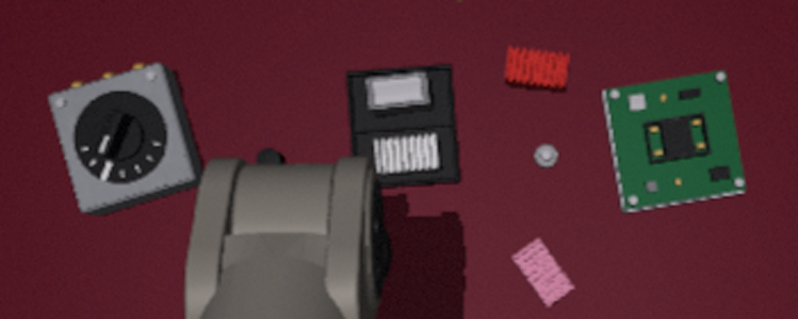

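All is in place: the selector pointer lies on the thick tick, the module stands upright in the empty compartment, the spare is where it was, and the arm is clear.

```bash
python3 - <<'E'
from h import *
print(r.hand_in())
E
```

```text
the job is handed in; nothing more can be done
None
```

The job is handed in at about 27 s on the clock, out of 72 s allowed. All three parts were done in the order asked.

- **Selector:** I gripped the bar, turned it 75° clockwise and let go. In both cameras the pointer now lies on the long thick tick.
- **Freeing the module:** The moves cannot tilt the tool, so I did not grip it by its ends as advised. I held the side faces near one end and lifted that end along an arc, so the module pivoted between the pads. The end lifts were about 8° one way, about 8° the other way, then back to roughly level. The tilts are estimates from the arm's movement and the pictures, not direct measurements.
- **Board pull:** The vertical force was mostly 5 to 9 N, with one reading of 10.9 N (roughly 9.6 N on the board after the module's weight). That is right at the board's 9.5 N lifting threshold. I saw no movement of the board in the pictures, but a lift of a millimetre or less could have gone unnoticed.
- **Placing:** I lowered the module until the pins touched the tray floor, with a brief push of about 22 N as it settled level. I eased off and opened the gripper only slightly before lifting away.

In the last pictures the module stands upright in the empty compartment and the spare is where it was. The board is flat with an empty socket, the look-alikes are untouched, and the arm is clear of everything.

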